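Shut the lid of a disc console and switch it on

ROBOT

A 6-joint arm with a two-finger parallel gripper is mounted at the origin on the work surface. World frame = base frame: x ahead of the robot, y to its left, z up, the work surface at z = 0. Lengths are in mm, angles in rad, forces in N, time in s.
With the tool pointing down it reaches from about 400 to 925 mm from the base axis. Payload 12.5 kg.
Tool frame: the origin (TCP) lies on the mounting face of the last link; the fingertips stand 190 mm ahead of it and the grasp point (between the pads) lies 171 mm ahead of it (env.tcp_to_tips is the distance from the TCP to the fingertips, in mm); x points along the fingers, y is the direction in which the jaws open and shut, and the axes are right-handed (so a half turn about x gives the same grasp; the last joint's range is limited). The gripper opens to 95 mm and grips with 3 to 60 N. Pads are 20 mm wide; open, the fingers measure 119 mm over their backs; the gripper's body (75 mm by 180 mm) begins 59 mm behind the grasp point.
Start: joints at [-1.43, 0.491, 1.559, -0, 1.092, -0.106], TCP at [152.709, -606.057, 404.761] pointing down, gripper open.
Joint ranges: [-3.1, 3.1], [-0.84, 2.19], [0.05, 2.79], [-1.13, 4.28], [0.06, 2.93], [-2.69, 2.69]. Speed limits (rad/s): [2.22, 2.22, 2.79, 3.14, 3.14, 3.14].

INTERFACE

Orientations are given as [roll, pitch, yaw] about the fixed x, y, z axes, in that order (R = Rz(yaw) Ry(pitch) Rx(roll)).
In Python, from cell import monitor, cams, job, env gives the robot as it stands. The module is installed in compiled form; this text tells all that it offers.
- The arm moves only by the tool apply_moves, never from a script. Its argument "series" is a list of rows, each a list of 3 entries, a list of its own where there are three numbers: the closure, from -1 (fully open) to 1 (shut), so that 0 is half open, then the shift along the tool's x, y, z in cm, then the turn about the tool's x in rad. A call has 1 to 20 rows; each row is the pose to reach, as a shift and turn from the pose commanded when the call began, along the tool's axes at that moment; what a row does not reach only later rows make up. A row lasts 1/8 s, in which the tool goes at most 62.5 mm and 10.7 degrees, less where a joint would pass 70% of its speed; a pose out of reach is approached as far as the arm can. A call with a gripper value outside its range is refused whole. The fingers move at their own pace and stop on an object; the grip force is fixed at half the most. Time passes only in rows, so rows that repeat a pose let the fingers close. It gives the time, the measured TCP pose, the force and the opening at its end, in the units of the state.
- monitor.state(): the state, without advancing time (a new reading comes with each control period).
- cams.read_camera(name): name is "scene" or "top" or "wrist"; returns a dict with "image" (480x640x3 uint8, red, green, blue), "fx", "fy", "cx", "cy" (pixels), "position" and "orientation" of the camera in the world. Camera axes: x right, y down, z forward; pixel columns grow to the right and rows downward; lengths in mm; the calibration is good to about 2 mm. A picture is of the moment at which its call begins. There is no depth.
- job.job_done(): hands the job in, once; it reports no verdict.
The state is a dict: "t": time; "joints": joint angles; "qvel": joint speeds; "tau": joint torques, N m; "eef_pos": TCP position; "tcp_rot": TCP orientation; "ft_force": force on the tool from outside, world axes, zero at the start; "moment": the same for the moment, N m; "opening": opening from 0.0 (shut) to 1.0 (fully open).
Only numpy, scipy, OpenCV 4.12 (cv2) and the standard library are available. Lean on these libraries where they do the work, as an engineer would, in place of code of your own. Each camera call takes 0.05 s, during which the arm holds its last target. There are 200 camera calls.

TASK

The refurbished disc console on the bench is ready for its start-up test: a disc lies in it and its round lid stands open. With the fingertips only, swing the lid over and press it fully shut, and only then press the green power button all the way in and let it come back up. Grip and lift nothing, do not force the lid, keep the fingers off the disc, press neither of the other two buttons, do not shove the console along the bench, and leave the things around it where they are.

Things in the scene. Friction and masses are not known exactly. Their poses are not given: they have to be found in the camera images.
- console: grey disc console, 190 deep (its x) by 270 wide (its y) by 55 mm high to its flat deck, 1 to 1.6 kg, loose on four rubber feet. Origin: centre of its underside. Its front, with the ports, looks along its own -x (roughly towards the robot); +y is the left side seen from the front; z up. The round lid over the disc well is on the left of the deck, the three buttons on the right
- lid_hinge (a point): middle of the lid's hinge line, at the back of the console: at (82, 48, 59) mm in the console's frame; the line runs along the console's y
- lid_press (a point): point on the lid's outer (upper) face, on its middle line, 20 mm in from the front rim, behind the finger lip; moves with the lid, 139 mm from the hinge line, 5.5 mm above the plane through it. The lid: grey disc, 150 mm diameter, 9 mm thick, centre 84 mm from the hinge line. Site's z: outward normal of this face; x: towards the hinge
- disc_lid (a joint): lid angle, rad: 0 shut (underside on the deck, outer face 64.5 mm above the bench), up to 1.25 open (stopped there). It starts at 0.85 to 1.2, standing up with its inside towards the robot, top rim about 180 to 205 mm above the bench. A stiff damped hinge holds it wherever it is left; moving it down takes about 1 N or less at lid_press
- game_disc: disc lying in the console's well under the lid, 120 mm diameter, 2 mm thick, top about 9 mm below the deck; origin: centre of its underside. Not to be touched
- power_top (a point): centre of the top of the green round power button, 23 mm diameter, standing 8 mm proud of the deck, at (-60, -95, 63) mm in the console's frame when up
- power (a joint): travel of the power button, m: 0 up, 0.004 fully in; spring, 1.2 N at first to 4.4 N fully in
- reset_top (a point): centre of the top of the small black reset button, 14 mm diameter, 6 mm proud of the deck, 50 mm to the left (+y) of the power button. Not to be pressed
- reset (a joint): travel of the reset button, m: 0 up, 0.004 fully in
- opener_top (a point): centre of the top of the light grey oblong opener button, 17 by 37 mm, 6 mm proud of the deck, 65 mm behind (+x) the power button. Not to be pressed
- opener (a joint): travel of the opener button, m: 0 up, 0.004 fully in
- spray_can: red spray can, 52 mm diameter, 182 mm high, standing to one side of the console; origin: centre of its underside
- pen_cup: dark pen cup with pens, 72 mm diameter, cup 100 mm and pens 160 mm high, on the other side; origin: centre of its underside
- tape_dispenser: dark brown tape dispenser, 60 by 150 (its y) by 100 mm high, behind the console; origin: centre of its underside
- disc_case: flat clear disc case, 125 by 142 by 10 mm, lying just left of the console, by its front corner; origin: centre of its underside

How it is judged:
By the outcome, as a careful person would: the job done as asked, in the order asked, and still so for the second after the job is handed in, with the robot touching nothing.
It also fails if it takes over 48 s, if anything falls off the work surface, if the arm or the gripper's body presses on something with over 40 N, if the wrist force passes 120 N, or if a joint passes its speed limit or range.

## Working session

There is one attempt and no reset: what is moved stays moved. The work goes in short steps, Python scripts to look and compute and a tool call to move; the robot and the scene stay as the last step left them, time stands still between calls to the robot, and variables do not carry over. Pictures are saved under pics/ and viewed, about 8 in all and at most 12, crops included, and the job is handed in when it is done.

Besides the shell and the picture viewer there is one more tool, called as name([rows], argument=value, ...), one row to a line, values as JSON. apply_moves: Moves the arm, as the interface text tells. Its arguments: {"type":"object","properties":{"series":{"type":"array"}},"required":["series"]}

```bash
mkdir -p pics; python3 - <<'E'
from cell import monitor, cams, job, env
import cv2, numpy as np
s=monitor.state(); print(s, env.tcp_to_tips)
for n in ("scene","top"):
    c=cams.read_camera(n); cv2.imwrite(f"pics/{n}0.png",c["image"][:,:,::-1])
    print(n,{k:v for k,v in c.items() if k!="image"})
E
```

```text
{'t': 0.0, 'joints': array([-1.42958383e+00,  4.91530225e-01,  1.55947320e+00, -3.90011924e-05,
        1.09170551e+00, -1.05586191e-01]), 'qvel': array([-1.68127447e-03,  1.47499066e-03, -3.55825959e-04, -9.79525597e-05,
        1.47299740e-03, -6.16404537e-04]), 'tau': array([-3.72625625e-03, -6.12655878e+01, -2.58191139e+01,  6.90667983e-02,
        4.82194510e-02, -1.02587817e-04]), 'eef_pos': array([ 152.70904276, -606.0082892 ,  404.17168209]), 'tcp_rot': array([-1.64540531,  1.56967952,  1.74300403]), 'ft_force': array([0.7144574 , 0.34533791, 0.19908883]), 'moment': array([-0.03000859,  0.04377418,  0.06546855]), 'opening': 0.9999362758867524} 190.1
scene {'fx': 474.43236330934315, 'fy': 474.43236330934315, 'cx': 323.3744123617705, 'cy': 245.9653975507598, 'position': array([ 942.06438138, -585.70064661,  795.26975235]), 'orientation': array([-2.35730656e+00, -6.96549567e-04,  4.85624635e-01])}
top {'fx': 567.2229617935216, 'fy': 567.2229617935216, 'cx': 325.20991486439, 'cy': 242.50458595403128, 'position': array([ 501.32791152,   69.63032317, 1129.86359174]), 'orientation': array([-3.02958559, -0.01663031, -1.56581226])}
```

View pics/scene0.png

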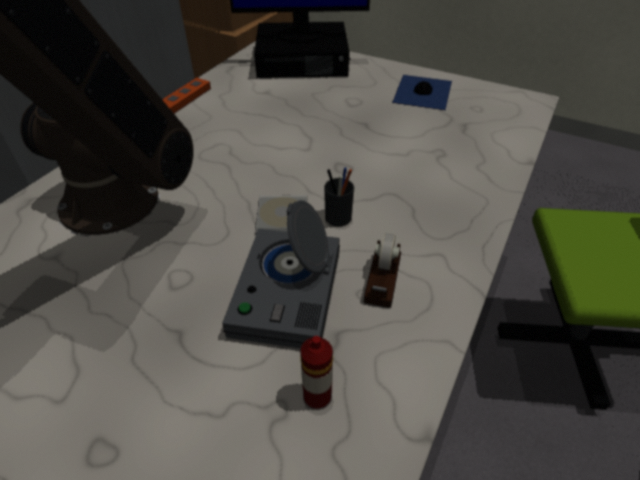

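View pics/top0.png

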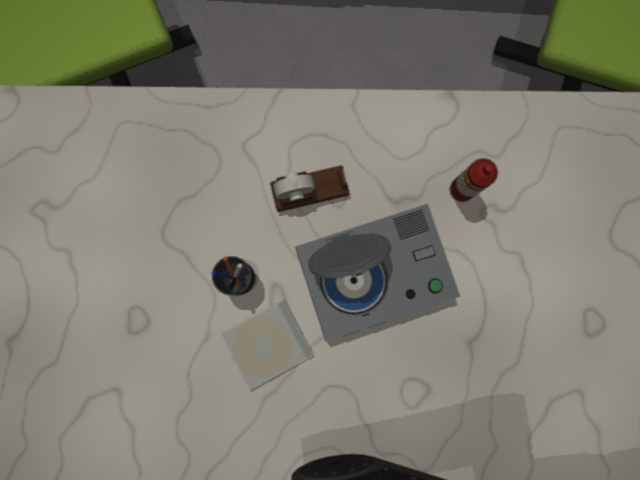

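The scene view shows the lid open (top near (300,203)), green button at (245,308), reset (251,289), opener (277,312). The top view shows green (435,286), reset (411,294), opener (425,253) and deck corners (297,246), (429,205), (458,297). I'll fit the console pose and lid angle from both.

```bash
cat > h.py <<'E'
import numpy as np, cv2
from scipy.spatial.transform import Rotation as R
from scipy.optimize import least_squares
def proj(c,P):
    q=(np.atleast_2d(P)-c["position"])@R.from_euler('xyz',c["orientation"]).as_matrix()
    return np.c_[c["fx"]*q[:,0]/q[:,2]+c["cx"], c["fy"]*q[:,1]/q[:,2]+c["cy"]]
def world(p,P): # p=x,y,yaw,z
    return np.atleast_2d(P)@R.from_euler('z',p[2]).as_matrix().T+[p[0],p[1],p[3]]
def lid(a,d,y,n):  # console frame
    d,y=np.broadcast_arrays(d,y)
    return np.c_[82-d*np.cos(a)+n*np.sin(a),48+y,59+d*np.sin(a)+n*np.cos(a)]
t=np.linspace(0,2*np.pi,90)
def rim(a): return np.r_[lid(a,84+75*np.cos(t),75*np.sin(t),5.5),lid(a,84+75*np.cos(t),75*np.sin(t),-3.5)]
E
python3 - <<'E'
from h import *
from cell import cams
T=cams.read_camera("top");S=cams.read_camera("scene")
def green(im):
    h=cv2.cvtColor(im,cv2.COLOR_RGB2HSV);m=cv2.inRange(h,(50,120,40),(80,255,255))
    n,l,st,c=cv2.connectedComponentsWithStats(m); 
    return [(st[i,4],c[i].round(1)) for i in range(1,n) if 20<st[i,4]<600]
print(green(T["image"]),green(S["image"]))
K=np.array([[-60,-95,61],[-60,-45,61],[5,-95,61],[95,135,55],[95,-135,55],[-95,-135,55],[-95,135,55]])
ut=np.array([[435.2,286],[411,294],[424.5,253.5],[297,246],[429,205],[458,295],[331,343]])
us=np.array([[245,308.5],[251.5,289.5],[277,312.5]])
f=lambda p:np.r_[(proj(T,world(p,K))-ut).ravel(),(proj(S,world(p,K[:3]))-us).ravel()]
r=least_squares(f,[500,0,0.2,0],loss='soft_l1');p=r.x;print(p,f(p).round(1));np.save("p.npy",p)
for c,n in((T,"top"),(S,"scene")):
    im=cv2.resize(c["image"][:,:,::-1],None,fx=2,fy=2,interpolation=cv2.INTER_CUBIC)
    im=cv2.convertScaleAbs(im,alpha=1.6)
    for a,col in((.85,(0,0,255)),(1.0,(0,255,0)),(1.15,(255,0,0))):
        for u in proj(c,world(p,rim(a)[:90])): cv2.circle(im,tuple((u*2).astype(int)),0,col,-1)
    for u in proj(c,world(p,K)): cv2.circle(im,tuple((u*2).astype(int)),1,(0,255,255),-1)
    x,y=(540,380) if n=="top" else (410,360)
    cr=cv2.resize(im[y:y+330,x:x+400],None,fx=1,fy=1); globals()[n]=cr
cv2.imwrite("pics/a.png",np.hstack([top,scene]))
E
```

```text
[(np.int32(112), array([435.2, 285.4]))] [(np.int32(79), array([244.1, 306.9]))]
[ 5.68115415e+02 -4.84777651e+01  3.25527990e-01 -5.88030343e+00] [ 0.5 -0.5 -0.1 -0.2 -0.2 -0.4 -1.9  0.5 -1.3 -1.9  2.9  1.5 -4.6 -1.1
 -1.2  0.4 -0.9 -0.2 -0.6  0.7]
```

View pics/a.png

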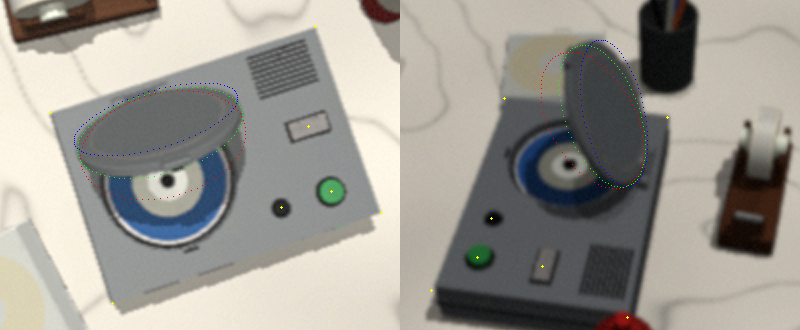

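The red/green/blue lid outlines are for 0.85/1.0/1.15 rad; the rim lies between green and blue, so the lid is at about 1.05. The console fit is good (left corners less so). Next: a refit with z=0, the tool axes, and a safe viewpoint above.

```bash
cat >> h.py <<'E'
def tool(s): return R.from_euler('xyz',s["tcp_rot"]).as_matrix()
E
python3 - <<'E'
from h import *
from cell import cams,monitor
T=cams.read_camera("top");S=cams.read_camera("scene");W=cams.read_camera("wrist")
K=np.array([[-60,-95,63],[-60,-45,61],[5,-95,61],[95,-135,55],[-2,48,46]])
ut=np.array([[435.2,285.4],[411,293.7],[424.5,253.5],[429,205],[353.5,281]])
us=np.array([[244.5,307.5],[251.5,289.5],[277,312.5]])
f=lambda p:np.r_[(proj(T,world([*p,0],K))-ut).ravel(),(proj(S,world([*p,0],K[:3]))-us).ravel()]
r=least_squares(f,[500,0,0.2],loss='soft_l1');p=[*r.x,0];print(p,f(r.x).round(1));np.save("p.npy",p)
s=monitor.state();print(s["eef_pos"],tool(s).round(3))
print("power",world(p,[-60,-95,63]),"press1.05",world(p,lid(1.05,135,0,5.5)),"shut",world(p,lid(0,135,0,5.5)))
print("cam in tool",(W["position"]-s["eef_pos"])@tool(s), tool(s).T@R.from_euler('xyz',W["orientation"]).as_matrix().round(2))
# can / cup in top view: top-of-object pixel at its height
def back(c,u,z):
    d=R.from_euler('xyz',c["orientation"]).as_matrix()@[(u[0]-c["cx"])/c["fx"],(u[1]-c["cy"])/c["fy"],1]
    return c["position"]+d*(z-c["position"][2])/d[2]
iv=lambda w:(w-[p[0],p[1],0])@R.from_euler('z',p[2]).as_matrix()
for n,u,z in(("can",(485,168),182),("cup",(234,272),100)):
    w=back(T,u,z);print(n,w,"console frame",iv(w))
E
```

```text
[np.float64(568.7681125196652), np.float64(-47.90552457228917), np.float64(0.32012179806419616), 0] [ 1.  -0.1 -0.  -0.1  0.2 -0.8 -0.7 -2.6  0.4 -1.1 -0.9 -1.4 -0.8 -2.3
 -0.6 -1.3]
[ 152.71377256 -606.04867983  404.62225785] [[-0.     0.244 -0.97 ]
 [ 0.    -0.97  -0.244]
 [-1.    -0.    -0.   ]]
power [[ 541.71109314 -156.96017923   63.        ]] press1.05 [[572.26643179   3.82330903 178.83877622]] shut [[503.35592204 -19.02221908  64.5       ]]
cam in tool [ 19.70207599  -0.09076518 -71.38774667] [[-1.86872553e-04 -2.50021885e-01  9.69994876e-01]
 [ 9.99240521e-01  3.00021229e-03 -2.72203608e-03]
 [ 4.28322248e-03  9.70144348e-01  2.57104125e-01]]
can [ 738.5113161  -219.07499095  182.        ] console frame [ 107.25577646 -215.88872086  182.        ]
cup [562.35410451 218.08952568 100.        ] console frame [ 77.61574272 254.50010361 100.        ]
```

apply_moves([
  [1, [-2.5, 0, 0], 0],
  [1, [-4.5, -1.5, -1.9], -0.05],
  [1, [-4.5, -4.6, -5.6], -0.15],
  [1, [-4.5, -7.7, -9.3], -0.26],
  [1, [-4.5, -10.8, -13.1], -0.36],
  [1, [-4.5, -13.8, -16.8], -0.46],
  [1, [-4.5, -16.9, -20.6], -0.57],
  [1, [-4.5, -20, -24.3], -0.67],
  [1, [-4.5, -23.1, -28], -0.77],
  [1, [-4.5, -26.1, -31.8], -0.87],
  [1, [-4.5, -29.2, -35.5], -0.98],
  [1, [-4.5, -32.3, -39.2], -1.08],
  [1, [-4.5, -35.4, -43], -1.18],
  [1, [-4.5, -38.4, -46.7], -1.29],
  [1, [-4.5, -41.5, -50.4], -1.39],
  [1, [-4.5, -44.6, -54.2], -1.49],
  [1, [-4.5, -47.6, -57.9], -1.6],
  [1, [-4.5, -49.2, -59.8], -1.645],
  [1, [-4.5, -49.2, -59.8], -1.645],
  [1, [-4.5, -49.2, -59.8], -1.645],
])

```text
t: 2.85
eef_pos: [611.9, 16.3, 449.7]
tcp_rot: [-1.228, 1.57, -2.479]
ft_force: [0.1, -0.5, 0.1]
opening: 0.005
```

```bash
python3 - <<'E'
from h import *
from cell import cams,monitor
s=monitor.state();p=np.load("p.npy");W=cams.read_camera("wrist")
print(s["t"],s["eef_pos"],s["ft_force"],s["opening"],tool(s).round(3))
im=cv2.convertScaleAbs(W["image"][:,:,::-1],alpha=1.5)
for a,col in((.95,(0,0,255)),(1.05,(0,255,0)),(1.15,(255,0,0))):
    for u in proj(W,world(p,rim(a)[:90])): cv2.circle(im,tuple(u.astype(int)),0,col,-1)
K=[[-60,-95,63],[-60,-45,61],[5,-95,61],[95,135,55],[95,-135,55],[-95,-135,55],[-95,135,55]]
print(proj(W,world(p,K)).round())
for u in proj(W,world(p,K)): cv2.circle(im,tuple(np.clip(u,-5000,5000).astype(int)),2,(0,255,255),-1)
cv2.imwrite("pics/w1.png",im)
E
```

```text
2.85 [611.9179791   16.30587154 449.67731113] [ 0.13389394 -0.49922718  0.05691055] 0.005027840228895825 [[-0.     0.949  0.314]
 [-0.     0.314 -0.949]
 [-1.    -0.001  0.   ]]
[[194. 345.]
 [191. 299.]
 [258. 344.]
 [350. 111.]
 [344. 375.]
 [167. 375.]
 [139. 111.]]
```

View pics/w1.png

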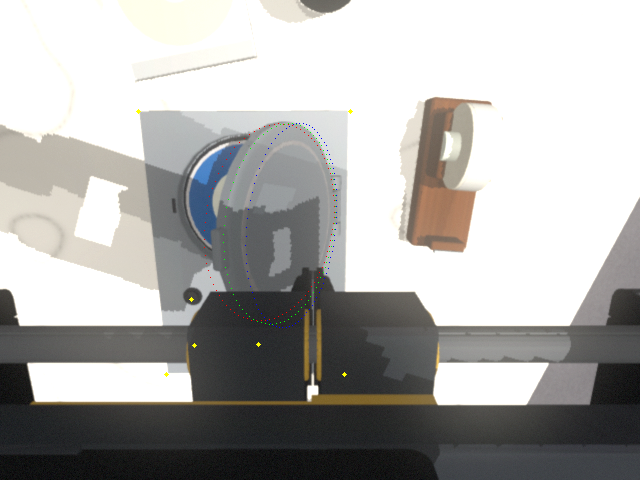

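The wrist view confirms the fit: deck corners (139,111) and (350,111) are on target, and the lid matches the 1.05 outline. The closed fingertips, at about (313,270), are behind the lid. I'll go down behind it and start pushing along the lid's arc.

apply_moves([
  [1, [3, 0, 0], 0],
  [1, [6, 0, 0], 0],
  [1, [7.8, 0, 0], 0],
  [1, [7.8, -0.8, 0], 0],
  [1, [7.8, -1.6, 0], 0],
  [1, [7.8, -2.35, 0], 0],
  [1, [8.1, -2.95, 0], 0],
  [1, [8.4, -3.55, 0], 0],
  [1, [8.8, -4.1, 0], 0],
  [1, [9.15, -4.7, 0], 0],
  [1, [9.6, -5.2, 0], 0],
  [1, [10, -5.75, 0], 0],
  [1, [10, -5.75, 0], 0],
])

```text
t: 4.53
eef_pos: [557.5, -1.1, 349.3]
tcp_rot: [-1.933, 1.57, 3.1]
ft_force: [-0.0, -0.3, 0.2]
opening: 0.005
```

```bash
python3 - <<'E'
from h import *
from cell import cams,monitor
s=monitor.state();p=np.load("p.npy");print(s["eef_pos"],s["ft_force"])
o=[]
for n in("scene","wrist"):
    W=cams.read_camera(n);im=cv2.convertScaleAbs(W["image"][:,:,::-1],alpha=1.5 if n=="scene" else 1)
    for a,col in((.7,(0,0,255)),(.8,(0,255,0)),(.9,(255,0,0))):
        for u in proj(W,world(p,rim(a)[:90])): cv2.circle(im,tuple(u.astype(int)),0,col,-1)
    o.append(cv2.resize(im[180:345,200:365],(480,480)) if n=="scene" else im[:,:320])
cv2.imwrite("pics/b.png",np.hstack(o))
E
```

```text
[557.51274323  -1.12084416 349.34076969] [-0.0109694  -0.25059188  0.1599571 ]
```

View pics/b.png

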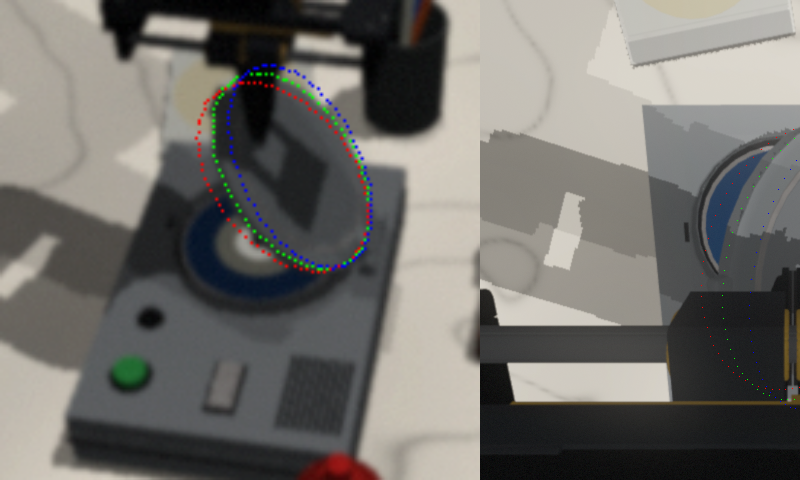

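The lid follows at about 0.8 rad, matching the green outline, with almost no force. I'll continue along the arc to about 0.04 rad.

apply_moves([
  [1, [0.46, -0.49, 0], 0],
  [1, [0.94, -0.96, 0], 0],
  [1, [1.45, -1.4, 0], 0],
  [1, [1.99, -1.81, 0], 0],
  [1, [2.54, -2.2, 0], 0],
  [1, [3.11, -2.57, 0], 0],
  [1, [3.7, -2.9, 0], 0],
  [1, [4.29, -3.2, 0], 0],
  [1, [4.91, -3.48, 0], 0],
  [1, [5.54, -3.72, 0], 0],
  [1, [6.19, -3.93, 0], 0],
  [1, [6.84, -4.1, 0], 0],
  [1, [7.5, -4.25, 0], 0],
  [1, [8.16, -4.36, 0], 0],
  [1, [8.56, -4.42, 0], 0],
  [1, [8.97, -4.46, 0], 0],
  [1, [8.97, -4.46, 0], 0],
  [1, [8.97, -4.46, 0], 0],
])

```text
t: 6.88
eef_pos: [515.6, -15.1, 260.1]
tcp_rot: [0.643, 1.571, -0.606]
ft_force: [0.7, 0.5, 0.3]
opening: 0.002
```

apply_moves([
  [1, [0.15, 0, 0], 0],
  [1, [0.3, 0, 0], 0],
  [1, [0.4, 0, 0], 0],
  [1, [0.5, 0, 0], 0],
  [1, [0.55, 0, 0], 0],
  [1, [0.55, 0, 0], 0],
  [1, [0.55, 0, 0], 0],
])

```text
t: 7.75
eef_pos: [515.5, -15.1, 254.5]
tcp_rot: [0.374, 1.571, -0.876]
ft_force: [-0.3, 0.3, 0.9]
opening: 0.005
```

apply_moves([
  [1, [0.05, 0, 0], 0],
  [1, [0.1, 0, 0], 0],
  [1, [0.1, 0, 0], 0],
  [1, [0.1, 0, 0], 0],
])

```text
t: 8.25
eef_pos: [515.5, -15.1, 254.2]
tcp_rot: [0.91, 1.57, -0.339]
ft_force: [-3.1, 0.1, 9.9]
opening: 0.005
```

The force rises to 10 N at tip height 64 mm, so the lid is on its stop. I'll lift off, go above the power button and look.

apply_moves([
  [1, [-1, 0, 0], 0],
  [1, [-3.5, 0, 0], 0],
  [1, [-4, -0.5, 3], 0],
  [1, [-4, -1, 6.5], 0],
  [1, [-4, -1.5, 10], 0],
  [1, [-4, -1.97, 13], 0],
  [1, [-4, -1.97, 14.3], 0],
  [1, [-4, -1.97, 14.3], 0],
  [1, [-4, -1.97, 14.3], 0],
])

```text
t: 9.38
eef_pos: [541.8, -156.1, 293.6]
tcp_rot: [-2.337, 1.57, 2.697]
ft_force: [-0.4, 0.4, -0.6]
opening: 0.007
```

```bash
python3 - <<'E'
from h import *
from cell import cams,monitor
s=monitor.state();p=np.load("p.npy");print(s["eef_pos"],s["ft_force"])
o=[]
K=[[-60,-95,63],[-60,-45,61],[5,-95,61],[95,135,55],[95,-135,55],[-95,-135,55],[-95,135,55]]
tip=s["eef_pos"]-[0,0,190.1]
for n,b in(("scene",(200,180,165)),("wrist",(0,0,480)),("top",(280,190,190))):
    W=cams.read_camera(n);im=cv2.convertScaleAbs(W["image"][:,:,::-1],alpha=1.5 if n!="wrist" else 1)
    k=400/b[2]
    x,y,w=b;cr=cv2.resize(im[y:y+w,x:x+w],(400,400))
    pr=lambda P,col,r:[cv2.circle(cr,tuple(np.clip((u-[x,y])*k,-999,2999).astype(int)),r,col,-1) for u in proj(W,P)]
    pr(world(p,rim(0)[:90]),(0,255,0),0);pr(world(p,K),(0,255,255),2);pr(tip,(255,0,255),2)
    if n!="top" or 1:o.append(cr)
cv2.imwrite("pics/c.png",np.hstack(o)[:, :1200]);cv2.imwrite("pics/c2.png",cv2.resize(np.hstack(o),(798,266)))
cv2.imwrite("pics/c3.png",np.hstack(o[:2]))
E
```

```text
[ 541.78596056 -156.06693626  293.56095786] [-0.38527856  0.4482248  -0.59664288]
```

View pics/c3.png

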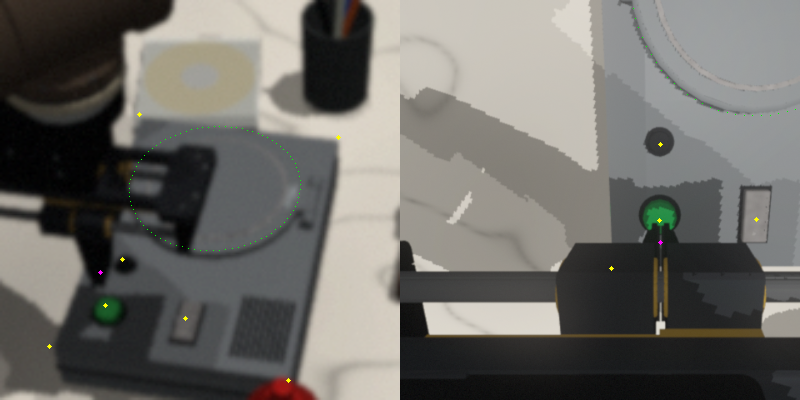

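The lid is shut, its rim on the predicted outline (green dots). In the wrist crop the tip is over the power button, seen at (660,215) and within about 3 mm of the prediction. Pressing down slowly.

apply_moves([
  [1, [2, 0, -0.1], 0],
  [1, [3.5, 0, -0.1], 0],
  [1, [3.9, 0, -0.1], 0],
  [1, [4.1, 0, -0.1], 0],
  [1, [4.25, 0, -0.1], 0],
  [1, [4.25, 0, -0.1], 0],
  [1, [4.25, 0, -0.1], 0],
])

```text
t: 10.4
eef_pos: [541.6, -156.0, 251.3]
tcp_rot: [0.805, 1.57, -0.445]
ft_force: [-1.4, 1.5, 2.6]
opening: 0.006
```

Tip at 61.2 mm with 2.6 N, so the spring is engaged. I'll go on to the stop.

apply_moves([
  [1, [0.1, 0, 0], 0],
  [1, [0.2, 0, 0], 0],
  [1, [0.25, 0, 0], 0],
  [1, [0.25, 0, 0], 0],
  [1, [0.25, 0, 0], 0],
])

```text
t: 11.02
eef_pos: [541.6, -156.1, 249.2]
tcp_rot: [0.744, 1.57, -0.506]
ft_force: [-2.9, 2.5, 12.7]
opening: 0.005
```

12.7 N at tip height 59.1 mm: the button is on its stop. Releasing and withdrawing.

apply_moves([
  [1, [-0.3, 0, 0], 0],
  [1, [-0.8, 0, 0], 0],
  [1, [-3, 0, 0], 0],
  [1, [-7, 0, 0], 0],
  [1, [-12, 0, 0], 0],
  [1, [-16, 0, 0], 0],
  [1, [-17, -3, 0], 0],
  [1, [-17, -7, 0], 0],
  [1, [-17, -10, 0], 0],
  [1, [-17, -10, 0], 0],
  [1, [-17, -10, 0], 0],
])

```text
t: 12.4
eef_pos: [447.2, -187.7, 418.7]
tcp_rot: [0.627, 1.57, -0.623]
ft_force: [-0.3, -0.5, 0.0]
opening: 0.003
```

```bash
python3 - <<'E'
from h import *
from cell import cams,monitor
s=monitor.state();p=np.load("p.npy");print(s["t"],s["eef_pos"],s["ft_force"])
o=[]
K=[[-60,-95,63],[-60,-45,61],[5,-95,61],[95,135,55],[95,-135,55],[-95,-135,55],[-95,135,55]]
for n,b in(("scene",(200,180,165)),("top",(260,180,210))):
    W=cams.read_camera(n);im=cv2.convertScaleAbs(W["image"][:,:,::-1],alpha=1.5)
    k=400/b[2];x,y,w=b;cr=cv2.resize(im[y:y+w,x:x+w],(400,400))
    for P in (rim(0)[:90],K):
        for u in proj(W,world(p,P)): cv2.circle(cr,tuple(((u-[x,y])*k).astype(int)),1,(0,255,255),-1)
    o.append(cr)
cv2.imwrite("pics/d.png",np.hstack(o))
E
```

```text
12.4 [ 447.22605578 -187.72738384  418.70539741] [-0.26126511 -0.52744309  0.00372433]
```

View pics/d.png

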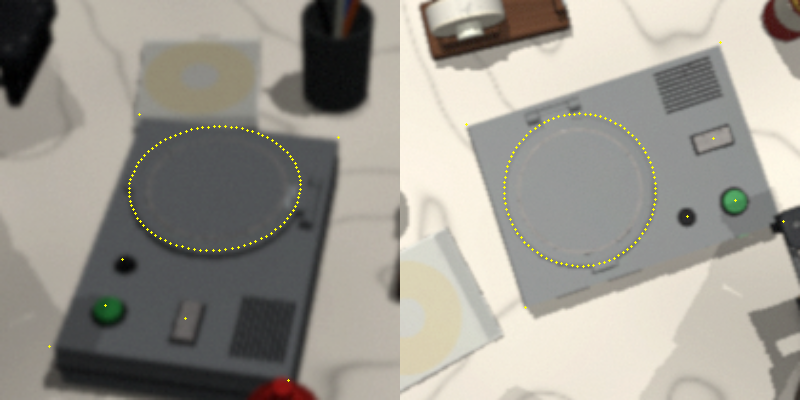

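The lid is flat within its predicted outline in both views. The console has not moved, the button is up, and the arm is clear.

```bash
python3 -c "
from cell import job;print(job.job_done())"
```

```text
the job is handed in; nothing more can be done
None
```

The lid is shut, and after that the power button was pressed to its stop and released. The job was handed in at about 12.5 s of robot time.

- **Lid:** with the gripper shut, I swung the lid from about 1.05 rad along its hinge arc and pressed it down. Contact read 9.9 N at a fingertip height of 64.1 mm, against the expected 64.5 mm for a shut lid. The top and scene views then showed its rim on the predicted shut outline.
- **Power button:** I pressed until the force reached 12.7 N with the tip at 59.1 mm; the spring alone gives 4.4 N fully in, so it was on its stop. After the fingers lifted straight off, the button looked back up in the pictures.
- **Surroundings:** the last top view showed the console where it was first found to within a pixel or two (about 2 mm per pixel). I steered clear of the disc, the other two buttons and the things around the console, and the views showed none of those things out of place. The arm ended well clear, with the wrist force near zero.
- **Disagreement:** the scene and wrist cameras differed by 2 to 3 mm on where the buttons lie. That is about the calibration error and did not matter for the 23 mm button.

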